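# Scrub out the chain grinder's leaning cup and put the brush away

### The arm

A 6-joint arm with a two-finger parallel gripper is mounted at the origin on the work surface. World frame = base frame: x ahead of the robot, y to its left, z up, the work surface at z = 0. Lengths are in m, angles in rad, forces in N, time in s.
With the tool pointing down it reaches from about 0.275 to 0.825 m from the base axis. Payload 4.9 kg.
Tool frame: the origin (TCP) lies midway between the tips of the shut fingers; the grasp point (between the pads) lies 19 mm behind it (grip_point_offset is the distance from the TCP to the grasp point, in m); z points along the fingers, y is the line along which they close (so a half turn about z gives the same grasp; the last joint's range is limited). The gripper opens to 85 mm and grips with 20 to 120 N. Pads are 22 mm wide; open, the fingers measure 114 mm over their backs; the gripper's body (76 mm by 85 mm) begins 54 mm behind the grasp point. The pads swing forward as they close: fully open they stand 13 mm farther back than shut.
Start: joints at [-1.344, 0.326, -0.193, 1.052, 0, 1.437], TCP at [0.194, -0.515, 0.231] pointing down, gripper open.
Joint ranges: [-2.65, 2.65], [-0.97, 1.79], [-1.3, 1.35], [-1.93, 2.1], [-1.47, 1.37], [-3.14, 3.14]. Speed limits (rad/s): [2.57, 2.57, 3.14, 3.14, 3.14, 3.14].

### API

Orientations are given as a rotation vector (axis times angle).
In Python, from cell import * gives the robot as it stands. Calls block until the motion is done:
- movep(position, orientation): joint-space move of the TCP to a pose.
- move_l(position, velocity=0.15, rot=None, until_force=None): straight line of the TCP; rot=None keeps the orientation; velocity is the mean speed in m/s. With until_force (N) it stops when the force on the tool has changed by that much, and returns True; else False.
- set_joints(angles): joint-space move.
- let_go() and grab(newtons=None): open the fingers fully, or close them until they stop; newtons is the grip in N (None keeps the last).
- sleep(seconds).
- ik(position, orientation): joint angles nearest the present ones, or None.
- get_state(): the state.
- grab_frame(name): name is "scene" or "top"; returns a dict with "img" (480x640x3 uint8, red, green, blue), "fx", "fy", "cx", "cy" (pixels), "cam_to_world" (4x4, takes a point from camera to world coordinates). Camera axes: x right, y down, z forward; pixel columns grow to the right and rows downward; lengths in m; the calibration is good to about 2 mm. A picture is of the moment at which its call begins. There is no depth.
A pose or a line that the arm cannot do raises MotionError and nothing moves.
- sign_off(): hands the job in; it is judged then, once.
Trained networks look in the newest picture that a camera, given by its name, has taken for a name from the list of things; names that differ only in an ending like _2 or _b are one class to them, and where a whole thing is asked for, a point or a joint stands for the part that bears it (a point fixed in the world has none). Each returns a list of dicts, best first, with "score" (0 to 1); they miss things now and then, are a little off and sometimes report something else, mostly with a low value. They report only what shows in the picture. A call takes as long as a camera call. They do not tell look-alikes from the thing itself.
- spot_in(camera, name): "centre" ([column, row] in pixels, amid what is visible of it).
- silhouettes(camera, name): "mask" (480x640 bool, what is visible of it) and "centre" ([column, row] in pixels, amid what is visible of it).
- tip_of(camera, name): "centre" ([column, row] in pixels: a listed point, or the origin of a listed thing).
The state is a dict: "clock": time; "q": joint angles; "joint_velocities": joint speeds; "tau": joint torques, N m; "position": TCP position; "eef_rot": TCP orientation; "contact_force": force on the tool from outside, world axes, zero at the start; "wrist_torque": the same for the moment, N m; "finger_gap": opening from 0.0 (shut) to 1.0 (fully open); "grasp_force": force on a finger pad.
Only numpy, scipy, OpenCV 4.12 (cv2) and the standard library are available. Lean on these libraries where they do the work, as an engineer would, in place of code of your own. Each camera call takes 0.05 s, during which the arm holds its last target. There are 200 camera calls.

### The job

Take the long orange-handled brush from its wooden rest and gently scrub out the leaning aluminium cup: three full strokes, each with the brush tip going down almost to the cup's floor and then back up to the mouth. Then lay the brush in the blue holder, its handle fully home, flat and square in the pocket and its head pointing out over the slotted end; set it down rather than dropping it, let go, and leave everything else on the bench where it is.

Things in the scene. Friction and masses are not known exactly. Their poses are not given: they have to be found in the camera images.
- brush_grip (a point): Where to grip the long cleaning brush: half-way up its orange flat-block handle (130 long x 28 wide x 22 mm high), 25 mm from the handle's middle towards the head, close to the centre of mass. Axes: x along the brush towards its head, y across, z up as it lies flat. The stem and head lie on the same centre line.
- brush_tip (a point): Centre of the far end of the brush head, 185 mm from brush_grip along the brush's x. Same axes. The head is 70 mm long; its grey-and-white bristles, 52 mm across, are soft and meet no resistance; only the hard core, 30 mm across, does.
- brush_mid (a point): Middle of the underside of the brush handle: 25 mm behind and 11 mm below brush_grip. Same axes.
- brush: The whole brush: handle 130 mm, then a steel stem 8 mm thick and 75 mm long, then the head 70 mm long. About 0.17 kg (varies). At the start it lies on the wooden rest, its head overhanging. Origin and axes as brush_mid.
- rest: Fixed wooden rest on which the brush lies at the start: a rail 120 long, 22 mm wide, its top 50 mm above the table, on a foot 130 x 70 x 12 mm. The handle is wider than the rail, so fingers can reach down past its sides. Origin under its centre; x along the rail.
- cup: Round aluminium cup with a red rim, fixed on a leaning stand: outside 66 mm across, 121 mm long; inside 58 mm across, 115 mm deep; floor 6 mm thick. Origin: centre of the outer bottom. z runs along its axis from bottom to mouth; it leans 55 degrees from vertical (the axis rises 35 degrees over level), mouth upward.
- cup_floor (a point): Centre of the cup's inner floor; axes as cup.
- cup_mouth (a point): Centre of the cup's mouth, 115 mm from cup_floor along z; axes as cup.
- stand: The fixed stand that carries the cup; foot plate 130 x 90 x 8 mm. Origin under the foot; its x points the level way that the cup's mouth faces.
- pocket (a point): Middle of the level floor of the blue brush holder's pocket, 45 mm above the table. x is the way the brush head must point, z up. The handle fits with 3.5 mm to spare at each end and 2.5 mm at each side. When it is seated, brush_mid is at this point with the axes alike.
- holder: The fixed blue brush holder, foot 170 x 75 x 8 mm; origin under its centre, axes as pocket. Pocket side walls, 8 mm high with flared lips to 15 mm, stand only at its two ends; between them (45 mm either way from the middle) both sides are open for fingers and the floor is a rail 20 mm wide. The +x end wall has a 25 mm gap for the stem; the head overhangs it.
- tin: flat round green tin, 60 mm across, 32 mm high; origin at the centre of its underside; a bystander
- sprocket: dark steel ring-shaped clutch drum, 60 mm across, 14 mm high; origin at the centre of its underside; a bystander
- jar: small glass jar with black cap, 48 mm across, 60 mm high; origin at the centre of its underside; a bystander
- oil: orange oil bottle with red cap, 64 mm across, 170 mm high; origin at the centre of its underside; a bystander
- driver: screwdriver with red handle lying on the table; a bystander
- spanner: steel spanner lying on the table; a bystander
Things that resemble listed ones, but are neither listed nor needed, are in the scene too. Several things have the shape of the rest; the one meant has the colours described above.

How it is judged:
On the way, in this order (a step that is already met when the one before it is completed fails the run):
1. first stroke down: the brush tip is inside the cup, within 25 mm of its floor (z of brush_tip in the frame of cup between -0.01 and 0.031 m and x of brush_tip in the frame of cup between -0.027 and 0.027 m and y of brush_tip in the frame of cup between -0.027 and 0.027 m), for 0.05 s.
2. first stroke up: the brush tip is drawn back to at least 75 mm from the cup's floor (z of brush_tip in the frame of cup above 0.081 m), for 0.05 s.
3. second stroke down: the brush tip is inside the cup, within 25 mm of its floor (all of step 1), for 0.05 s.
4. second stroke up: the brush tip is drawn back to at least 75 mm from the cup's floor (z of brush_tip in the frame of cup above 0.081 m), for 0.05 s.
5. third stroke down: the brush tip is inside the cup, within 25 mm of its floor (all of step 3), for 0.05 s.
6. third stroke up: the brush tip is drawn back to at least 75 mm from the cup's floor (z of brush_tip in the frame of cup above 0.081 m), for 0.05 s.
At the end, for the whole second after the job is handed in: The brush lies at rest in the blue holder's pocket: the middle of its handle's underside within 6 mm lengthwise, 5 mm sideways and 3 mm in height of the pocket's floor centre, its head pointing along the pocket's x, lengthwise axis within 0.06 rad of the pocket's and level within 0.06 rad (x of brush_mid in the frame of pocket between -0.006 and 0.006 m and y of brush_mid in the frame of pocket between -0.005 and 0.005 m and z of brush_mid in the frame of pocket between -0.003 and 0.003 m and x of brush_tip in the frame of pocket above 0.19 m and angle between the x axis of brush_grip and the x axis of pocket, either way round below 0.06 rad and angle between brush_grip's own z axis and vertical below 0.06 rad and linear speed of brush below 0.02 m/s); the robot touches nothing.
It fails at once if a bystander (tin, sprocket, jar, oil, driver or spanner) pushed more than 30 mm from where it was, or the jar or oil bottle tipped over (angle between any of oil, jar's own z axis and vertical above 0.6 rad or distance of any of tin, sprocket, jar, oil, driver, spanner from where it was at the start of the episode above 0.03 m).
It fails at once if the brush is pressed against the cup with more than 30 N (contact force between brush and cup above 30 N).
It fails at once if the brush is dropped: it falls faster than 0.4 m/s with no finger on it (linear speed of brush above 0.4 m/s and contact force between brush and the fingers below 0.05 N).
It also fails if it takes over 61 s, if anything falls off the work surface, if the arm or the gripper's body presses on something with over 40 N, if the wrist force passes 120 N, or if a joint passes its speed limit or range.

## Working session

There is one attempt and no reset: what is moved stays moved. The work goes in short steps, each a Python script; the robot and the scene stay as the last script left them, time stands still between calls to the robot, and variables do not carry over. Pictures are saved under pics/ and viewed, at most 10 in all, crops included, and the job is handed in when it is done.

```bash
mkdir -p pics; ls
python3 - <<'E'
from cell import *
import cv2, numpy as np
for c in ("scene","top"):
    f=grab_frame(c); cv2.imwrite(f"pics/{c}0.png",f["img"][:,:,::-1]); print(c,f["fx"],f["cx"],f["cy"],np.round(f["cam_to_world"],3).tolist())
    for n in ("brush_grip","brush_tip","brush_mid","rest","cup_floor","cup_mouth","cup","stand","pocket","holder"):
        print(n,[(np.round(d["centre"],1).tolist(),round(d["score"],2)) for d in tip_of(c,n)])
print(get_state())
E
```

```text
pics
scene 600.8666281649763 314.62788812187085 250.8877501026619 [[-0.352, 0.649, -0.674, 1.426], [0.936, 0.235, -0.263, 0.361], [-0.013, -0.724, -0.69, 1.042], [0.0, 0.0, 0.0, 1.0]]
brush_grip [([381.8, 328.8], 0.58)]
brush_tip [([304.1, 306.5], 0.57)]
brush_mid [([398.4, 337.4], 0.68)]
rest [([183.8, 321.0], 0.91), ([483.6, 388.4], 0.6), ([397.8, 352.8], 0.58)]
cup_floor [([221.1, 239.6], 0.76)]
cup_mouth [([253.0, 224.0], 0.63)]
cup [([220.1, 238.1], 0.85)]
stand [([240.4, 261.1], 0.88), ([395.0, 335.6], 0.69), ([302.3, 305.5], 0.15)]
pocket [([439.1, 272.1], 0.96)]
holder [([437.2, 289.3], 0.88)]
top 488.0866024186794 320.0104861545432 243.1032920958907 [[0.022, -0.997, 0.078, 0.43], [-1.0, -0.022, 0.0, 0.009], [0.001, -0.078, -0.997, 1.195], [0.0, 0.0, 0.0, 1.0]]
brush_grip [([236.7, 187.3], 0.6)]
brush_tip [([315.6, 192.4], 0.62)]
brush_mid [([231.5, 191.5], 0.7), ([230.2, 191.2], 0.43)]
rest [([232.2, 193.8], 0.91), ([149.7, 180.4], 0.8), ([423.9, 166.7], 0.65)]
cup_floor [([432.8, 251.5], 0.56)]
cup_mouth [([391.1, 251.9], 0.59)]
cup [([433.8, 254.7], 0.89), ([410.2, 253.9],
[... 165 characters left out ...]
 'q': array([-1.34423607e+00,  3.26209985e-01, -1.92612920e-01,  1.05200737e+00,
       -1.41344889e-05,  1.43661627e+00]), 'joint_velocities': array([-3.75699678e-04,  5.46563041e-04,  2.36124003e-03, -1.35134951e-04,
       -3.92932298e-05, -1.72037219e-03]), 'tau': array([-1.30631238e-04, -4.43336892e+01,  2.62762088e+01,  1.16412150e-03,
       -1.31883994e-04, -6.58222618e-06]), 'position': array([ 0.19414998, -0.51459855,  0.23127048]), 'eef_rot': array([-3.09059500e+00, -5.63576072e-01,  2.46406777e-05]), 'contact_force': array([-0.17103254,  0.13382089,  0.2668653 ]), 'wrist_torque': array([-0.00843591, -0.02722342, -0.02822535]), 'grasp_force': 0.0, 'finger_gap': 0.9970713350212923}
```

View pics/scene0.png

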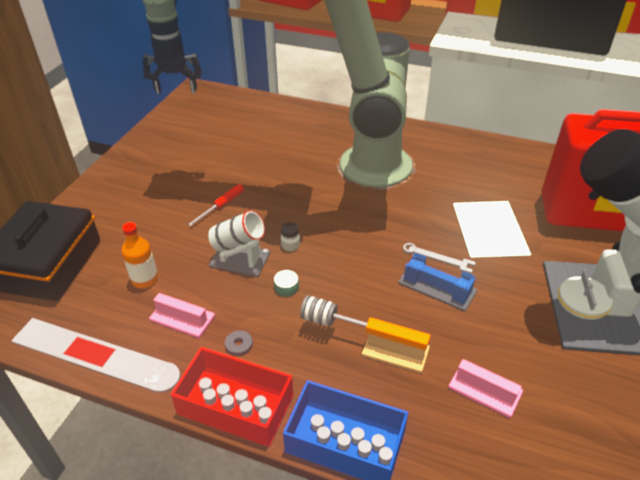

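View pics/top0.png

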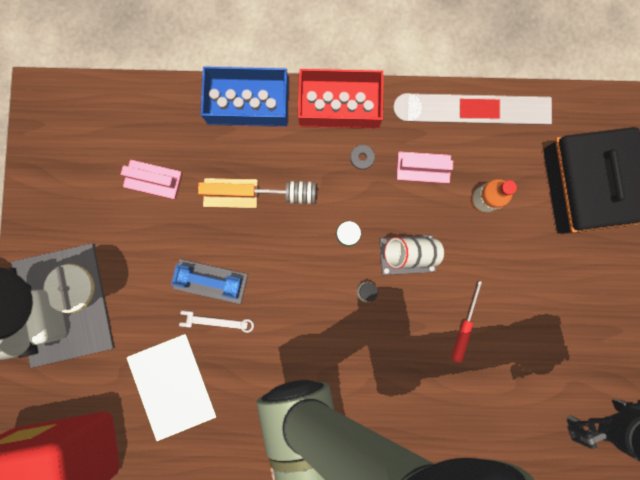

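The scene shows three rail-shaped things. The wooden one at scene (397,352) / top (230,193) carries the orange brush. The two pink ones are at scene (184,315) and (486,387), or top (425,167) and (151,179), and are look-alikes. The yellow wooden one fits the description because of its colour and because the brush lies on it. The enlarged crops should confirm this and also show which end of the holder is slotted.

Run:
```python
import cv2, numpy as np
s=cv2.imread("pics/scene0.png"); t=cv2.imread("pics/top0.png")
a=cv2.resize(s[230:380,290:490],None,fx=4,fy=4,interpolation=cv2.INTER_CUBIC)
cv2.imwrite("pics/crop1.png",a)
b=cv2.resize(t[160:320,160:330],None,fx=3.6,fy=3.6,interpolation=cv2.INTER_CUBIC)
cv2.imwrite("pics/crop2.png",b)
```

```text
(no output)
```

View pics/crop1.png

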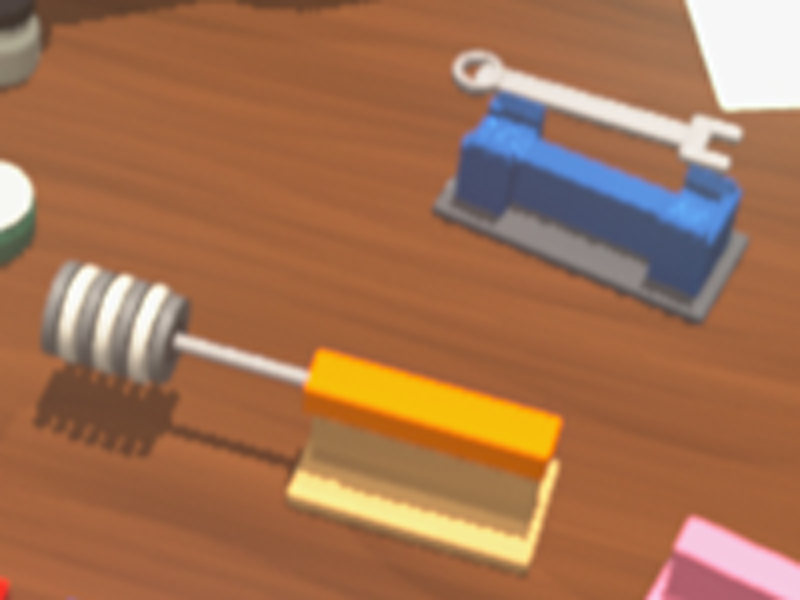

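View pics/crop2.png

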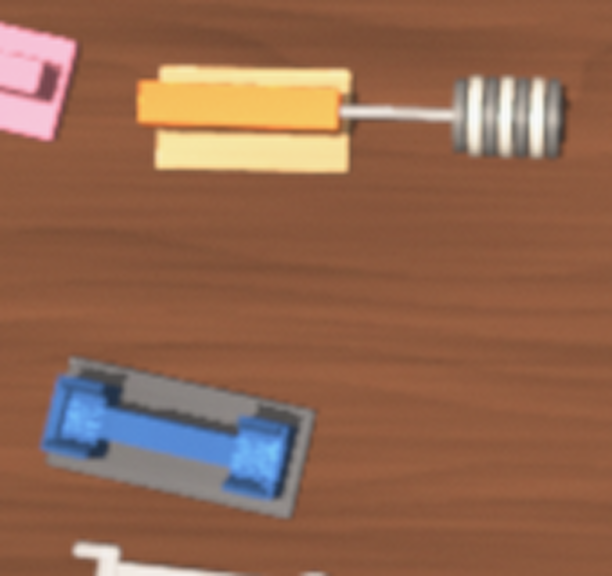

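Both crops confirm that the orange brush lies on the yellow wooden rest, with its head to the right in the top view. I can't yet tell which end of the holder is slotted, so I'll enlarge it further with more contrast.

Run:
```python
import cv2, numpy as np
s=cv2.imread("pics/scene0.png"); t=cv2.imread("pics/top0.png")
def z(i,r0,r1,c0,c1):
    a=cv2.resize(i[r0:r1,c0:c1],(800,int(800*(r1-r0)/(c1-c0))),interpolation=cv2.INTER_CUBIC).astype(float)
    return np.clip(a*1.2,0,255).astype(np.uint8)
A=z(t,258,305,167,250); B=z(s,245,308,396,480)
cv2.imwrite("pics/crop3.png",cv2.resize(np.vstack([A,B]),(444,600)) if 0 else cv2.resize(np.vstack([A,B]),None,fx=.56,fy=.56))
print(np.vstack([A,B]).shape)
```

```text
(1053, 800, 3)
```

View pics/crop3.png

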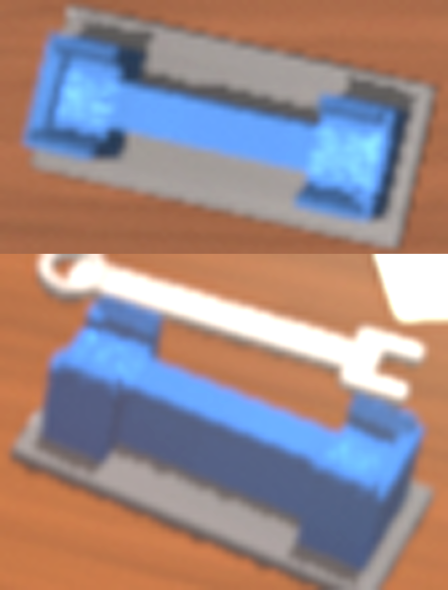

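The top crop shows a closed end wall on the left at (60,95). At the right end (375,150) the floor runs out between two stubs, and the scene view agrees. So the slot is at top-right, and pocket x points roughly along -y, as the brush head does now. Next I'll fit models to the masks in both views.

```bash
cat > vis.py <<'E'
from cell import *
import cv2, numpy as np
from scipy.optimize import minimize
def views():
    return {c:grab_frame(c) for c in ("scene","top")}
def proj(f,P):
    T=np.linalg.inv(f["cam_to_world"]); p=np.atleast_2d(P)@T[:3,:3].T+T[:3,3]
    return np.c_[p[:,0]/p[:,2]*f["fx"]+f["cx"],p[:,1]/p[:,2]*f["fy"]+f["cy"]]
def tri(fs,uv):
    A=[];b=[]
    for c,(u,v) in uv.items():
        f=fs[c];M=np.array(f["cam_to_world"]);d=M[:3,:3]@[(u-f["cx"])/f["fx"],(v-f["cy"])/f["fy"],1];d/=np.linalg.norm(d)
        Q=np.eye(3)-np.outer(d,d);A.append(Q);b.append(Q@M[:3,3])
    return np.linalg.lstsq(np.vstack(A),np.hstack(b),rcond=None)[0]
def box(lx,ly,z0,z1,cx=0):
    return np.array([[cx+sx*lx/2,sy*ly/2,z] for sx in(-1,1) for sy in(-1,1) for z in(z0,z1)])
def hullmask(m):
    m=m.astype(np.uint8); n,l,st,_=cv2.connectedComponentsWithStats(m)
    return cv2.morphologyEx((l==1+st[1:,4].argmax()).astype(np.uint8),cv2.MORPH_OPEN,np.ones((2,2)))
S=4
def fit(fs,masks,model,x0,step):
    big={c:cv2.resize(m.astype(np.float32),None,fx=S,fy=S,interpolation=cv2.INTER_LINEAR)>.5 for c,m in masks.items()}
    def cost(x):
        e=0
        for c,m in big.items():
            r=np.zeros(m.shape,np.uint8)
            for P in model(x):
                uv=(proj(fs[c],P)+.5)*S-.5
                h=cv2.convexHull(uv.astype(np.float32)); cv2.fillConvexPoly(r,np.round(h*16).astype(np.int32),1,shift=4)
            r=r>0; e+=1-(r&m).sum()/(r|m).sum()
        return e
    x0=np.array(x0,float)
    for k in (1,.4):
        sim=np.vstack([x0]+[x0+k*np.eye(len(x0))[i]*step[i] for i in range(len(x0))])
        R=minimize(cost,x0,method="Nelder-Mead",options=dict(initial_simplex=sim,xatol=1e-5,fatol=1e-5,maxiter=500)); x0=R.x
    return R.x,R.fun
def place(P,x,y,z,yaw):
    c,s=np.cos(yaw),np.sin(yaw); return P@np.array([[c,-s,0],[s,c,0],[0,0,1]]).T+[x,y,z]
def orange(f):
    h=cv2.cvtColor(f["img"],cv2.COLOR_RGB2HSV); return (h[...,0]>=9)&(h[...,0]<=24)&(h[...,1]>215)&(h[...,2]>110)
E
python3 - <<'E'
from vis import *
fs=views()
def best(c,n,near):
    L=[d for d in silhouettes(c,n) if np.hypot(*(np.array(d["centre"])-near))<30]
    print(c,n,[round(d["score"],2) for d in L]); return L[0]["mask"]
H={c:best(c,"holder",p) for c,p in (("scene",(437,280)),("top",(208,281)))}
C={c:best(c,"cup",p) for c,p in (("scene",(237,232)),("top",(412,252)))}
np.savez("m.npz",**{"H"+c:H[c] for c in H},**{"C"+c:C[c] for c in C})
pk=tri(fs,{"scene":(439.1,272.1),"top":(210.8,281.3)}); fl=tri(fs,{"scene":(221.1,239.6),"top":(432.8,251.5)}); mo=tri(fs,{"scene":(253,224),"top":(391.1,251.9)})
g=tri(fs,{"scene":(381.8,328.8),"top":(236.7,187.3)});mid=tri(fs,{"scene":(398.4,337.4),"top":(231.5,191.5)});tp=tri(fs,{"scene":(304.1,306.5),"top":(315.6,192.4)})
for n,v in dict(pocket=pk,floor=fl,mouth=mo,grip=g,mid=mid,tip=tp).items(): print(n,np.round(v,4))
hm={c:hullmask(H[c]) for c in H}
def mh(x):
    out=[box(.17,.075,0,.008)]
    for s in (-1,1): out.append(box(.033,x[4],0.008,x[5],s*(x[3]/2-.0165)))
    out.append(box(.13,.02,0.008,.045))
    return [place(P,x[0],x[1],0,x[2]) for P in out]
r,e=fit(fs,hm,mh,[pk[0],pk[1],-1.75,.147,.045,.058],[.006,.006,.08,.008,.006,.004]); print("holder",np.round(r,4),e)
om={}
for c,p in (("scene",(395,335)),("top",(228,190))):
    m=orange(fs[c]); k=np.zeros_like(m); k[p[1]-35:p[1]+35,p[0]-45:p[0]+45]=1; om[c]=hullmask(m&k); print(c,om[c].sum())
r,e=fit(fs,om,lambda x:[place(box(.13,.028,0,.022),*x)],[mid[0],mid[1],.05,-1.57],[.006,.006,.004,.06]); print("brush mid",np.round(r,4),e)
t=np.linspace(0,2*np.pi,48,endpoint=False)
cyl=np.vstack([np.c_[.033*np.cos(t),.033*np.sin(t),0*t+z] for z in (0,.121)])
def mc(x):
    a=x[3];z=np.array([np.cos(a)*np.cos(np.radians(35)),np.sin(a)*np.cos(np.radians(35)),np.sin(np.radians(35))]);y=np.array([-np.sin(a),np.cos(a),0]);X=np.cross(y,z)
    return [cyl@np.c_[X,y,z].T+x[:3]]
d=mo-fl;cm={c:hullmask(C[c]) for c in C}
r,e=fit(fs,cm,mc,[*(fl-.006*d/np.linalg.norm(d)),np.arctan2(d[1],d[0])],[.005,.005,.005,.06]); print("cup",np.round(r,4),e, np.arcsin(d[2]/np.linalg.norm(d)))
E
```

```text
scene holder [0.97]
top holder [0.67]
scene cup [0.58]
top cup [0.68]
pocket [0.4225 0.2706 0.0441]
floor [ 0.5034 -0.2491  0.056 ]
mouth [ 0.4987 -0.1492  0.1304]
grip [0.6452 0.2047 0.0692]
mid [0.6373 0.2305 0.042 ]
tip [0.6376 0.0246 0.0599]
holder [ 0.4227  0.2766 -1.7642  0.1469  0.0532  0.0489] 0.14247494867252708
scene 994Traceback (most recent call last):
  File "<stdin>", line 21, in <module>
  File "vis.py", line 19, in hullmask
    return cv2.morphologyEx((l==1+st[1:,4].argmax()).astype(np.uint8),cv2.MORPH_OPEN,np.ones((2,2)))
                                  ~~~~~~~~~~~~~~~^^
ValueError: attempt to get argmax of an empty sequence
```

```bash
cat >> vis.py <<'E'
def orange(f,top):
    h=cv2.cvtColor(f["img"],cv2.COLOR_RGB2HSV)
    return (h[...,0]>=9)&(h[...,0]<=24)&(h[...,1]>(165 if top else 215))&(h[...,2]>(190 if top else 110))
def brushfit(fs,near,x0,step):
    om={}
    for c,p in zip(("scene","top"),near):
        m=orange(fs[c],c=="top"); k=np.zeros_like(m); k[p[1]-35:p[1]+35,p[0]-45:p[0]+45]=1; om[c]=hullmask(m&k)
    r,e=fit(fs,om,lambda x:[place(box(.13,.028,0,.022),*x)],x0,step); return r,e,[int(m.sum()) for m in om.values()]
t=np.linspace(0,2*np.pi,48,endpoint=False)
cyl=np.vstack([np.c_[.033*np.cos(t),.033*np.sin(t),0*t+z] for z in (0,.121)])
def mc(x):
    a=x[3];z=np.array([np.cos(a)*np.cos(np.radians(35)),np.sin(a)*np.cos(np.radians(35)),np.sin(np.radians(35))]);y=np.array([-np.sin(a),np.cos(a),0]);X=np.cross(y,z)
    return [cyl@np.c_[X,y,z].T+x[:3]]
E
python3 - <<'E'
from vis import *
fs=views(); M=np.load("m.npz")
print("brush",brushfit(fs,((395,335),(228,190)),[.637,.2305,.05,-1.57],[.006,.006,.004,.06]))
cm={c:hullmask(M["C"+c]) for c in ("scene","top")}
r,e=fit(fs,cm,mc,[.5036,-.2541,.053,1.6],[.005,.005,.005,.06]); print("cup",np.round(r,4),e)
def mh(x):
    out=[box(.17,.075,0,.008)]
    for s in (-1,1): out.append(box(.033,x[4],0.008,x[5],s*(x[3]/2-.0165)))
    return [place(P,x[0],x[1],0,x[2]) for P in out+[box(.13,.02,0.008,.045)]]
x=[.4227,.2766,-1.7642,.1469,.0532,.0489]
ims=[]
for c,(r0,c0) in (("scene",(195,390)),("top",(190,160))):
    v=fs[c]["img"][:,:,::-1].copy()
    for P in mh(x): cv2.polylines(v,[np.round(cv2.convexHull(proj(fs[c],P).astype(np.float32))).astype(int)],1,(255,255,255),1)
    e=cv2.Canny(M["H"+c].astype(np.uint8)*255,50,100); v[e>0]=(0,0,255)
    for P in mc(r): cv2.polylines(v,[np.round(cv2.convexHull(proj(fs[c],P).astype(np.float32))).astype(int)],1,(0,255,0),1)
    e=cv2.Canny(M["C"+c].astype(np.uint8)*255,50,100); v[e>0]=(255,0,255)
    h,k=((272,436),(280,208))[c=="top"]; h2,k2=((232,237),(252,412))[c=="top"]
    ims.append(np.hstack([cv2.resize(v[h-45:h+45,k-60:k+60],(400,300),interpolation=0),cv2.resize(v[h2-45:h2+45,k2-60:k2+60],(400,300),interpolation=0)]))
cv2.imwrite("pics/fit1.png",np.vstack(ims))
E
```

```text
brush (array([ 0.63803104,  0.23626654,  0.04666334, -1.58975022]), np.float64(1.108942325929175), [996, 6])
cup [ 0.5005 -0.2546  0.0515  1.6476] 0.2653075087550876
```

View pics/fit1.png

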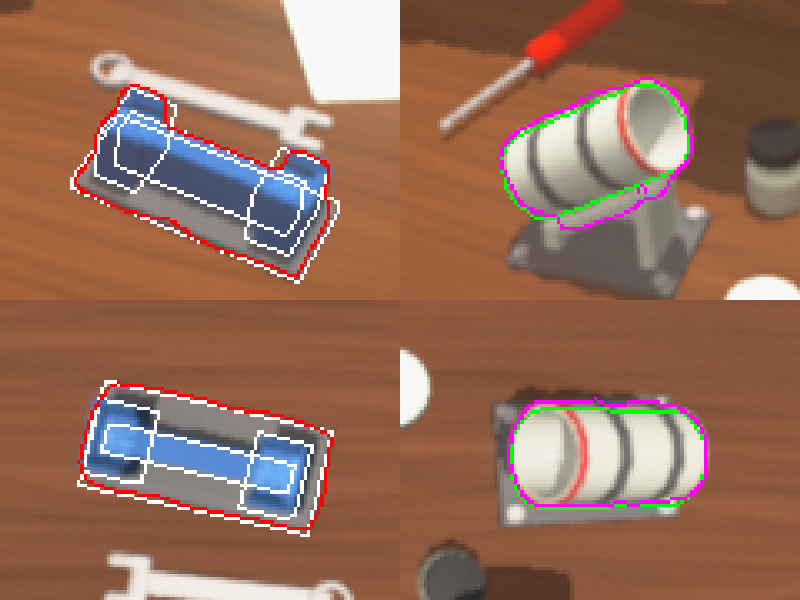

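```bash
cat >> vis.py <<'E'
def orange(f,top):
    h=cv2.cvtColor(f["img"],cv2.COLOR_RGB2HSV)
    return (h[...,0]>=9)&(h[...,0]<=24)&(h[...,1]>(175 if top else 215))&(h[...,2]>(200 if top else 110))
E
python3 - <<'E'
from vis import *
fs=views()
hs=cv2.cvtColor(fs["top"]["img"],cv2.COLOR_RGB2HSV)
print("handle",hs[189,215],hs[191,225],hs[188,205],"rest",hs[205,230],hs[181,230],"wood",hs[220,230],hs[215,180])
bm={}
for c,p in (("scene",(437,275)),("top",(208,281))):
    h=cv2.cvtColor(fs[c]["img"],cv2.COLOR_RGB2HSV); m=(h[...,0]>95)&(h[...,0]<130)&(h[...,1]>100)
    k=np.zeros_like(m);k[p[1]-40:p[1]+40,p[0]-50:p[0]+50]=1;bm[c]=hullmask(m&k);print(c,bm[c].sum())
def mh(x):
    X,Y,yaw,L,W1,W2,h=x; e=L/2-.045; o=[box(.1,.02,.008,.045)]
    for s in(-1,1):
        cx=s*(.045+e/2)
        o+=[box(e,W1,.008,.053,cx)]
        for t in (-1,1):
            o.append(np.array([[cx+a*e/2,t*w,z] for a in(-1,1) for w,z in ((.0165,.052),(W1/2,.045),(W2/2,h),(W2/2-.003,h))]))
    return [place(P,X,Y,0,yaw) for P in o]
best=None
for y0 in (.270,.277):
    r,e=fit(fs,bm,mh,[.4227,y0,-1.764,.147,.043,.052,.059],[.004,.004,.05,.006,.004,.004,.003]); print(np.round(r,4),round(e,3))
ims=[]
for c in ("scene","top"):
    v=cv2.resize(fs[c]["img"][:,:,::-1],None,fx=6,fy=6,interpolation=cv2.INTER_CUBIC)
    for P in mh(r): cv2.polylines(v,[np.round((cv2.convexHull(proj(fs[c],P).astype(np.float32))+.5)*6).astype(int)],1,(255,255,255),1)
    h,k=((272,436),(280,208))[c=="top"]; ims.append(v[6*h-280:6*h+280,6*k-290:6*k+290])
cv2.imwrite("pics/fit2.png",cv2.resize(np.hstack(ims),(800,386)))
E
```

```text
handle [ 20 155 246] [ 20 153 246] [ 19 155 246] rest [ 23  88 246] [ 24  87 246] wood [ 10 143 139] [ 11 143 143]
scene 709
top 992
[ 0.4226  0.2742 -1.7656  0.1483  0.0471  0.0433  0.0548] 0.621
[ 0.4226  0.2743 -1.7701  0.1491  0.0469  0.0479  0.0496] 0.621
```

View pics/fit2.png

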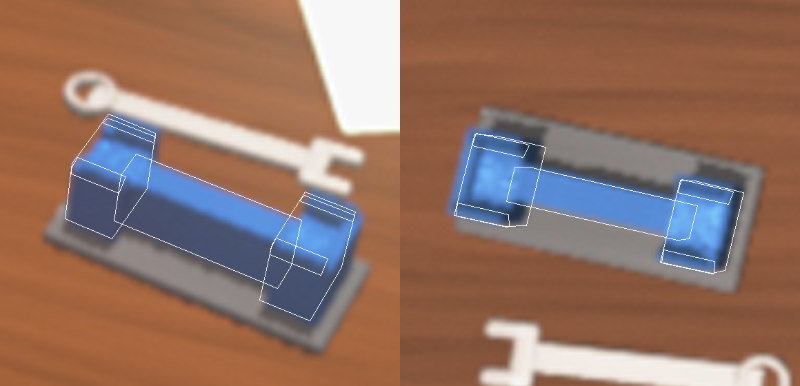

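```bash
cat >> vis.py <<'E'
def orange(f,top):
    h=cv2.cvtColor(f["img"],cv2.COLOR_RGB2HSV)
    return (h[...,0]>=9)&(h[...,0]<=24)&(h[...,1]>(122 if top else 215))&(h[...,2]>(190 if top else 110))
def mh(x):
    X,Y,yaw,L,W1,W2,h=x; e=L/2-.045; o=[box(.1,.02,.008,.045)]
    for s in(-1,1):
        cx=s*(.045+e/2)
        o+=[box(e,W1,.008,.045,cx)]
        for t in (-1,1):
            o.append(np.array([[cx+a*e/2,t*w,z] for a in(-1,1) for w,z in ((.0165,.052),(W1/2,.045),(W2/2,h),(W2/2-.003,h))]))
    o.append(box(.005,W1,.045,.053,-L/2+.0025))
    return [place(P,X,Y,0,yaw) for P in o]
def rods(): pass
E
python3 - <<'E'
from vis import *
fs=views()
bm={}
for c,p in (("scene",(437,275)),("top",(208,281))):
    i=fs[c]["img"].astype(int); m=i[...,2]-i[...,0]>22
    k=np.zeros_like(m);k[p[1]-40:p[1]+40,p[0]-50:p[0]+50]=1;bm[c]=hullmask(m&k);print(c,bm[c].sum())
for y0 in (.270,.277):
    r,e=fit(fs,bm,mh,[.4227,y0,-1.764,.147,.043,.052,.059],[.004,.004,.05,.006,.004,.004,.003]); print(np.round(r,4),round(e,3))
for c in bm:
    r1,e=fit(fs,{c:bm[c]},lambda x:mh([*x,*r[3:6],.060]),r[:3],[.004,.004,.05]); print(c,np.round(r1,4),round(e,3))
b=brushfit(fs,((395,335),(228,190)),[.637,.2305,.05,-1.57],[.006,.006,.004,.06]);print("brush",b)
# brush head/stem direction check from tip network
print(proj(fs["top"],[b[0][0]+.21*np.cos(b[0][3]),b[0][1]+.21*np.sin(b[0][3]),b[0][2]+.011]))
E
```

```text
scene 1511
top 1097
[ 0.4232  0.2762 -1.7707  0.1533  0.0497  0.0515  0.0534] 0.215
[ 0.4234  0.2765 -1.7768  0.151   0.05    0.0521  0.0531] 0.217
scene [ 0.4263  0.2797 -1.7674] 0.072
top [ 0.4228  0.2739 -1.7714] 0.064
brush (array([ 0.63963701,  0.23400092,  0.04708666, -1.59005659]), np.float64(0.2701115586062709), [992, 685])
[[315.02648765 193.66854313]]
```

```bash
cat > geo.py <<'E'
from vis import *
from scipy.spatial.transform import Rotation as R
SG=1
def frame(x,up=(0,0,1)):
    x=np.array(x,float)/np.linalg.norm(x); y=np.cross(up,x); y/=np.linalg.norm(y); return np.c_[x,y,np.cross(x,y)]
def tool(grip,B,sg,off):   # brush grip point & axes -> TCP pose; off = TCP ahead of grip along tool z
    Rt=np.c_[-sg*B[:,0],sg*B[:,1],-B[:,2]]
    Rt[:,0]=np.cross(Rt[:,1],Rt[:,2]); return grip+off*Rt[:,2],R.from_matrix(Rt).as_rotvec()
def flat(mid,yaw): 
    B=frame([np.cos(yaw),np.sin(yaw),0]); return np.array(mid)+.025*B[:,0]+[0,0,.011],B
CB=np.array([.5015,-.2535,.053]);CA=1.635;E=np.radians(35)
CZ=np.array([np.cos(CA)*np.cos(E),np.sin(CA)*np.cos(E),np.sin(E)])
def incup(z): return CB+(z+.185)*CZ,frame(-CZ)   # tip at height z on the cup axis
PK=[.4233,.2764,.045];PY=-1.771
BM=[.6396,.2340,.05];BY=-1.590
E
python3 - <<'E'
from geo import *
for sg in (1,-1):
  for n,(g,B) in dict(pick=flat(BM,BY),lift=flat([BM[0],BM[1],.2],BY),pre=incup(.16),up=incup(.1),down=incup(.018),hov=flat([*PK[:2],.2],PY),place=flat(PK,PY)).items():
    p,r=tool(g,B,sg,.019); q=ik(p,r); print(sg,n,np.round(p,3),None if q is None else np.round(q,2))
E
```

```text
1 pick [0.639 0.209 0.042] [ 0.21  0.71 -0.06  0.8   0.    1.8 ]
1 lift [0.639 0.209 0.192] [0.21 0.58 0.11 1.1  0.   1.8 ]
1 pre [0.483 0.039 0.235] [-0.41  0.37 -0.29  1.23  0.54  1.01]
1 up [ 0.486 -0.01   0.201] [-0.49  0.44 -0.27  1.21  0.51  0.92]
1 down [ 0.49  -0.077  0.154] [-0.6   0.55 -0.23  1.2   0.47  0.81]
1 hov [0.418 0.252 0.192] [ 0.39  0.25 -0.41  0.91  0.    2.16]
1 place [0.418 0.252 0.037] [ 0.39  0.44 -0.6   0.53  0.    2.16]
-1 pick [0.639 0.209 0.042] [ 0.21  0.71 -0.06  0.8   0.   -1.35]
-1 lift [0.639 0.209 0.192] [ 0.21  0.58  0.11  1.1   0.   -1.35]
-1 pre [0.483 0.039 0.235] [-0.41  0.37 -0.29  1.23  0.54 -2.13]
-1 up [ 0.486 -0.01   0.201] [-0.49  0.44 -0.27  1.21  0.51 -2.22]
-1 down [ 0.49  -0.077  0.154] [-0.6   0.55 -0.23  1.2   0.47 -2.33]
-1 hov [0.418 0.252 0.192] [ 0.39  0.25 -0.41  0.91  0.   -0.98]
-1 place [0.418 0.252 0.037] [ 0.39  0.44 -0.6   0.53  0.   -0.98]
```

Run:
```python
from geo import *
s=get_state(); move_l(s["position"]+[0,0,.07],.2)
g,B=flat(BM,BY); p,r=tool(g,B,1,.022)
movep(p+[0,0,.16],r); move_l(p+[0,0,.03],.15)
print(move_l(p,.05,until_force=8)); s=get_state(); print(s["position"]-p,s["contact_force"])
grab(60); s=get_state(); print("gap",s["finger_gap"],s["grasp_force"],s["contact_force"],s["wrist_torque"])
move_l(p+[0,0,.03],.05); move_l(p+[0,0,.15],.15); s=get_state(); print(s["clock"],s["finger_gap"],s["contact_force"],s["wrist_torque"])
fs=views(); cv2.imwrite("pics/l.png",np.hstack([fs[c]["img"][:,:,::-1][100:340,150:550] for c in ("scene","top")])) 
g2,_=flat([*BM[:2],.2],BY)
print(brushfit(fs,[tuple(np.round(proj(fs[c],g2)[0]).astype(int)) for c in ("scene","top")],[*BM[:2],.197,BY],[.006,.006,.004,.06]))
```

```text
False
[ 1.00281001e-04  4.24554483e-05 -4.49760481e-05] [-0.1825296  -0.09441443  0.63365715]
gap 0.32185930886631337 60.12544870376587 [ 0.58640692 -0.35346548  0.83278497] [-0.00472187  0.04326973 -0.00109486]
9.2333 0.3192655806035509 [ 0.65902076 -0.06535161 -1.27656171] [0.05308478 0.05570169 0.00355319]
(array([ 0.63059224,  0.23384997,  0.18484184, -1.45172378]), np.float64(1.4177108383755819), [591, 131])
```

View pics/l.png

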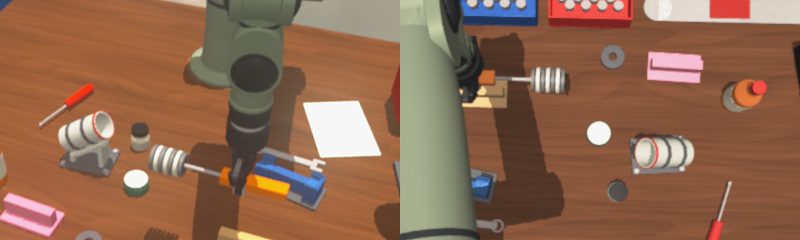

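The brush is lifted and held level, with its head to the left in the scene crop (170,160) and pointing toward -y. Next I'll go to the pre-insert pose and check the tip against the mouth.

Run:
```python
from geo import *
g,B=incup(.175); p,r=tool(g,B,1,.022); movep(p,r); sleep(.3)
fs=views(); s=get_state(); print(s["clock"],s["position"]-p,s["contact_force"])
tip=g+.185*B[:,0]; mouth=CB+.121*CZ
for n,t in (("brush_tip",tip),("cup_mouth",mouth)):
    uv={}
    for c in fs:
        L=tip_of(c,n); print(n,c,[(np.round(d["centre"],1),round(d["score"],2)) for d in L[:2]],"expected",np.round(proj(fs[c],t)[0],1))
        if L: uv[c]=L[0]["centre"]
    if len(uv)==2: print("tri",np.round(tri(fs,uv),4),"nominal",np.round(t,4))
v=[]
for c in fs:
    i=fs[c]["img"][:,:,::-1].copy(); u=proj(fs[c],[CB,mouth,tip,g]); 
    for a in u: cv2.circle(i,tuple(np.round(a).astype(int)),1,(0,255,0),-1)
    m=u[1].astype(int); v.append(cv2.resize(i[m[1]-65:m[1]+65,m[0]-80:m[0]+80],(400,325)))
cv2.imwrite("pics/pre.png",np.hstack(v))
```

```text
10.6583 [ 0.00011708  0.00067755 -0.00015155] [ 0.33834977 -0.30357404 -2.13996689]
brush_tip scene [(array([268.7, 220.5]), 0.77)] expected [270.2 218.6]
brush_tip top [] expected [376.  253.3]
cup_mouth scene [(array([253.8, 226.9]), 0.88)] expected [253.2 225.3]
cup_mouth top [(array([305.9, 248.8]), 0.63), (array([360.9, 158.4]), 0.54)] expected [394.4 253.3]
tri [ 0.5359 -0.0352  0.1974] nominal [ 0.4951 -0.1546  0.1224]
```

View pics/pre.png

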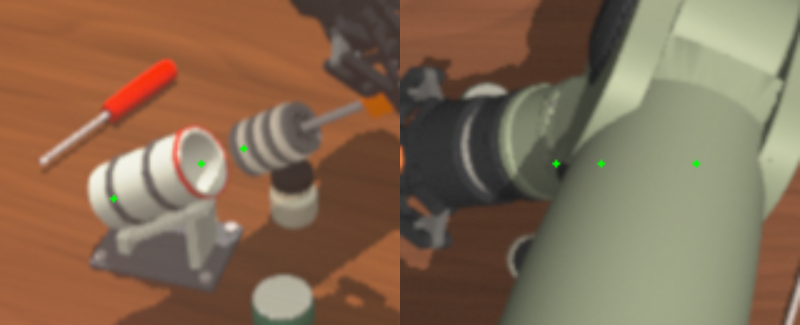

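The scene view shows the head lined up with the mouth (brush tip about (269,220), mouth about (253,226)), though the arm hides the top view. I'll stroke now with a force guard.

Run:
```python
from geo import *
def go(z,v):
    g,B=incup(z); p,r=tool(g,B,1,.022); h=move_l(p,v,until_force=10); s=get_state()
    print(z,h,round(s["clock"],2),np.round(s["position"]-p,4),np.round(s["contact_force"],2)); return h
for k in range(3):
    if go(.018,.05 if k==0 else .08): break
    sleep(.15)
    if go(.105,.08): break
    sleep(.15)
else:
    go(.19,.12)
```

```text
0.018 False 14.15 [0.     0.0001 0.0001] [ 0.74 -0.71 -2.1 ]
0.105 False 15.53 [ 0.     -0.0003 -0.0003] [-0.5  -0.3  -2.61]
0.018 False 16.93 [0.     0.0003 0.0003] [ 0.   -0.1  -1.31]
0.105 False 18.31 [-0.     -0.0003 -0.0003] [ 0.7   0.82 -2.46]
0.018 False 19.7 [0.0001 0.0003 0.0003] [-0.54  0.67 -1.59]
0.105 False 21.08 [-0.     -0.0003 -0.0003] [ 0.53 -0.27 -1.67]
0.19 False 22.09 [-0.0001 -0.0002 -0.0003] [ 0.48  0.84 -1.99]
```

Run:
```python
from geo import *
g,B=flat([*PK[:2],.16],PY); p,r=tool(g,B,1,.022); movep(p,r)
g,B=flat([*PK[:2],.080],PY); p,r=tool(g,B,1,.022); move_l(p,.1); sleep(.3)
fs=views(); s=get_state(); print(s["clock"],s["position"]-p,s["contact_force"])
tip=g+.185*B[:,0]
for c in fs:
    for n,t in (("brush_tip",tip),("brush_mid",np.array([*PK[:2],.08])),("pocket",np.array(PK))):
        print(c,n,[(np.round(d["centre"],1),round(d["score"],2)) for d in tip_of(c,n)[:2]],"exp",np.round(proj(fs[c],t)[0],1))
ims=[]
hb=np.array([[l,0,0] for l in (-.065,.065,.14,.21)])
for c in fs:
    v=cv2.resize(fs[c]["img"][:,:,::-1],None,fx=4,fy=4,interpolation=cv2.INTER_CUBIC)
    for P in [place(box(.13,.028,0,.022),*PK[:2],.08,PY),place(box(.07,.052,-.015,.037,.175),*PK[:2],.08,PY)]:
        cv2.polylines(v,[np.round((cv2.convexHull(proj(fs[c],P).astype(np.float32))+.5)*4).astype(int)],1,(255,255,255),1)
    a=(np.round(proj(fs[c],g)[0])*4).astype(int); ims.append(v[a[1]-240:a[1]+240,a[0]-320:a[0]+320])
cv2.imwrite("pics/hov.png",cv2.resize(np.hstack(ims),(800,300)))
for c in fs: cv2.imwrite(f"pics/hov_{c}.png",fs[c]["img"][:,:,::-1])
```

```text
24.4667 [0.00014383 0.00011077 0.00025908] [ 0.56220628 -1.16539842 -2.01963768]
scene brush_tip [(array([356.3, 229.2]), 0.68)] exp [359.8 226.7]
scene brush_mid [(array([440.2, 260. ]), 0.62)] exp [440.8 262.2]
scene pocket [(array([439.9, 273.3]), 0.71), (array([215.4, 207. ]), 0.32)] exp [438.8 273. ]
top brush_tip [(array([292.6, 303.2]), 0.93)] exp [291.6 302.3]
top brush_mid [] exp [202.  281.6]
top pocket [(array([204.7, 281.2]), 0.91), (array([229.7, 190.8]), 0.24)] exp [205.6 281.6]
```

View pics/hov.png

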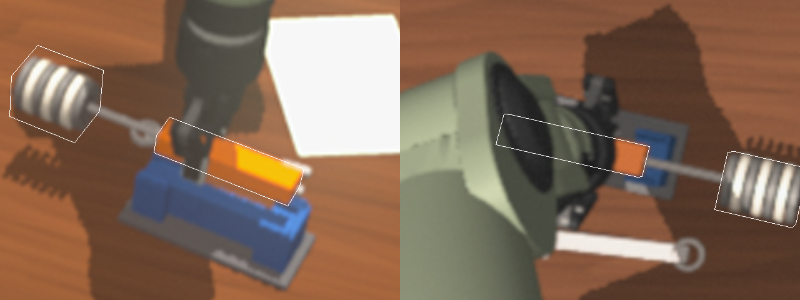

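The overlay matches the held brush in both views to about a pixel. Now I'll get the residuals in numbers.

Run:
```python
from geo import *
fs=views()
c="scene"; m=orange(fs[c],False)|orange(fs[c],True)
k=np.zeros_like(m); u=proj(fs[c],[*PK[:2],.09])[0].astype(int); k[u[1]-32:u[1]+32,u[0]-45:u[0]+45]=1; m=m&k
m=cv2.morphologyEx(m.astype(np.uint8),cv2.MORPH_OPEN,np.ones((2,2)))
h=cv2.convexHull(cv2.findNonZero(m)); M=np.zeros_like(m); cv2.fillConvexPoly(M,h,1); print(m.sum(),M.sum())
r,e=fit(fs,{c:M},lambda x:[place(box(.13,.028,0,.022),x[0],x[1],.08,x[2])],[*PK[:2],PY],[.004,.004,.04]); print("brush scene-only",np.round(r,4),e)
r,e=fit(fs,{c:M},lambda x:[place(box(.13,.028,0,.022),x[0],x[1],.08,PY)],PK[:2],[.004,.004]); print("brush scene-only fixed yaw",np.round(r,4),e)
t=np.linspace(0,2*np.pi,40); cy=np.vstack([np.c_[0*t+X,.026*np.cos(t),.011+.026*np.sin(t)] for X in (.14,.21)])
for c in fs:
    P=place(cy,*PK[:2],.08,PY); uv=proj(fs[c],P); a=uv.mean(0).astype(int)
    sat=cv2.cvtColor(fs[c]["img"],cv2.COLOR_RGB2HSV)[...,1]<90
    k=np.zeros_like(sat); k[a[1]-20:a[1]+20,a[0]-24:a[0]+24]=1
    hm=cv2.morphologyEx((sat&k).astype(np.uint8),cv2.MORPH_OPEN,np.ones((5,5)))
    r,e=fit(fs,{c:hm},lambda x:[place(cy,x[0],x[1],.08,PY)],PK[:2],[.004,.004]); d=r-PK[:2]; print("head",c,hm.sum(),"along",d@[np.cos(PY),np.sin(PY)],"side",d@[-np.sin(PY),np.cos(PY)],e)
```

```text
400 584
brush scene-only [ 0.4142  0.2805 -1.7264] 0.3769102435769103
brush scene-only fixed yaw [0.4126 0.2807] 0.37470710316663314
head scene 716 along -0.002275457151978518 side 4.371677103448649e-05 0.07912609442762453
head top 757 along 0.00032331738471299306 side 0.0006980822997669737 0.060106256442788
```

Handle-versus-pocket relative errors come out at about 1 mm, which is inside the fit. I'll lower the brush with a force guard.

Run:
```python
from geo import *
PKc=np.array(PK)+.0005*np.array([-np.sin(PY),np.cos(PY),0])
g,B=flat(PKc,PY); p,r=tool(g,B,1,.022)
move_l(p+[0,0,.018],.08); sleep(.2)
h=move_l(p-[0,0,.002],.02,until_force=6); s=get_state()
print(h,s["clock"],"above seat mm",1e3*(s["position"]-p),s["contact_force"],s["wrist_torque"])
```

```text
True 26.2583 above seat mm [-0.23136173 -0.08336719  0.35839227] [-0.42726724 -0.76782708  5.14007738] [-0.02475758  0.03253787 -0.01239136]
```

Run:
```python
from geo import *
let_go(); sleep(.3); s=get_state(); print(s["contact_force"],s["finger_gap"])
move_l(s["position"]+[0,0,.15],.1); 
q=get_state()["q"].copy(); q[0]-=1.0; set_joints(q); sleep(.3)
fs=views()
near=[tuple(np.round(proj(fs[c],[*PK[:2],.056])[0]).astype(int)) for c in ("scene","top")]
om={}
for c,n in zip(("scene","top"),near):
    m=orange(fs[c],c=="top"); k=np.zeros_like(m); k[n[1]-35:n[1]+35,n[0]-45:n[0]+45]=1; om[c]=hullmask(m&k); print(c,om[c].sum())
print("handle",fit(fs,om,lambda x:[place(box(.13,.028,0,.022),*x)],[*PK,PY],[.004,.004,.004,.04]))
t=np.linspace(0,2*np.pi,40); cy=np.vstack([np.c_[0*t+X,.026*np.cos(t),.011+.026*np.sin(t)] for X in (.14,.21)])
hm={}
for c in fs:
    a=proj(fs[c],place(cy,*PK,PY)).mean(0).astype(int)
    sat=cv2.cvtColor(fs[c]["img"],cv2.COLOR_RGB2HSV)[...,1]<90; k=np.zeros_like(sat); k[a[1]-20:a[1]+20,a[0]-24:a[0]+24]=1
    hm[c]=cv2.morphologyEx((sat&k).astype(np.uint8),cv2.MORPH_OPEN,np.ones((5,5)))
r,e=fit(fs,hm,lambda x:[place(cy,*x,PY)],PK,[.004]*3); d=r-PK; print("head along/side/z",d[:2]@[np.cos(PY),np.sin(PY)],d[:2]@[-np.sin(PY),np.cos(PY)],d[2],e)
print(get_state()["clock"])
```

```text
[ 0.52799843  0.11671841 -0.18833471] 1.0007380606561518
scene 484
top 704
handle (array([ 0.42097442,  0.27510643,  0.03886133, -1.76307705]), np.float64(0.5331424392098568))
head along/side/z 0.0001448064413104876 0.0007919553385635205 0.00047177508497166926 0.1723563869649437
30.9167
```

The head fit shows the brush level and square: under 1 mm off in every direction. It is seated and released, so I'm handing in.

```bash
python3 -c "
from cell import *
print(sign_off())"
```

```text
the job is handed in; nothing more can be done
None
```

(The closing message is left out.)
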